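# Turn a stack-nest tote and nest it home

## Task

The loose grey stack-nest tote stands the wrong way round for nesting. Pick it up, turn it half a turn so that its orange end lies at the same end as the orange end of the tote in the steel dock, and nest it upright inside that tote, rim fully down on rim and not left perched on the stacking lugs. The docked tote can stand several millimetres off along its dock, so feel gently for the place where the lugs let it down, never force it, then let go and leave the other things on the desk where they are.

Things in the scene. Friction and masses are not known exactly. Their poses are not given: they have to be found in the camera images.
- tote: Loose grey stack-nest tote, upright on the desk, open on top, about 0.22 kg, 120 (x) x 60 (y) x 62 mm. Origin: centre of its underside, z up, orange end at +x. A rim band with flat upright sides (outer 120 x 60 mm) runs from 34 to 62 mm height; below it the 2.5 mm walls taper to a foot of 90 x 32 mm. At the start its orange end points opposite to the docked tote's.
- tote_grip (a point): Point on the loose tote's centre line 50 mm above its underside: grip the band here from above across the 60 mm width (own y), fingertips 36 to 42 mm above the underside so that they stay above the docked tote's rim once nested.
- tote_notch (a point): Loose tote: midpoint between one pair of notches (x = +30 mm, at the underside). Each long wall has two open notches 14 mm wide, 29 mm high from the underside, centred at x = +30 and x = -16 mm; the docked tote's lugs pass up through them.
- dock: Dark steel dock screwed down, plate 158 x 62 x 4 mm; origin: centre of its underside on the desk, x along it, z up. A second tote like the loose one stands in it, orange end at dock +x, underside at 4 mm, rim top at 66 mm. It is clamped and does not yield, but stands anywhere from -9 to +9 mm off centre along dock x (never in y or yaw); that offset is not in this reading.
- dock_lugs (a point): Fixed on the dock, x = +30 mm, y = 0, 58 mm above its origin: nominal midpoint of one lug pair of the docked tote (really up to 9 mm off along dock x). Lugs: 12 mm wide in x, at tote x = +30 and -16 mm on both long walls inside, tops at 58 mm over the dock origin, inner faces 12 mm from the centre line; they are flat on top.
- dock_nested (a point): Fixed on the dock's centre, 32 mm above its origin: height of the loose tote's underside when fully nested, band on rim. It goes down past the lugs almost freely if its notches are within 1 mm of them in x; if farther off or turned the stacking way it stays on the lugs with its underside at 58 mm. There it can shift 8 mm in x about the docked tote, then meets its end walls. y play 3 mm.
- orange_end (a point): Middle of the loose tote's orange end at its rim: tote x = +60 mm, 62 mm above its underside.
- flux_bottle: Bystander: small white bottle with yellow label and red spout, 36 x 36 x 88 mm, loose, origin at the centre of its underside.
- multimeter: Bystander: red and black hand multimeter lying flat, 74 x 148 x 45 mm, loose, origin at the centre of its underside.
- choke: Bystander: yellow ring choke wound with copper wire, 36 x 36 x 13 mm, lying flat, loose, origin at the centre of its underside.

How it is judged:
By the outcome, as a careful person would: the job done as asked, in the order asked, and still so for the second after the job is handed in, with the robot touching nothing.
It also fails if it takes over 70 s, if anything falls off the work surface, if the arm or the gripper's body presses on something with over 40 N, if the wrist force passes 120 N, or if a joint passes its speed limit or range.

## Robot

A 6-joint arm with a two-finger parallel gripper is mounted at the origin on a cart in front of the work surface, level with it; the furniture and walls round the work are solid. World frame = base frame: x ahead of the robot, y to its left, z up, the work surface at z = 0. Lengths are in m, angles in rad, forces in N, time in s.
With the tool pointing down it reaches from about 0.275 to 0.875 m from the base axis. Payload 12.5 kg.
Tool frame: the origin (TCP) lies on the centre line of the jaws, within the pads' length; the fingertips stand r.finger_overhang ahead of it and the grasp point (between the pads) lies 3 mm ahead of it (r.finger_overhang is the distance from the TCP to the fingertips, in m); z points along the fingers, y is the direction in which the jaws open and shut (so a half turn about z gives the same grasp; the last joint's range is limited). The gripper opens to 85 mm and grips with 20 to 120 N. Pads are 22 mm wide; open, the fingers measure 114 mm over their backs; the gripper's body (76 mm by 85 mm) begins 54 mm behind the grasp point. The pads swing forward as they close: fully open they stand 13 mm farther back than shut.
Start: joints at [1.097, 0.351, 1.652, -0, 1.139, -0.085], TCP at [0.208, 0.509, 0.253] pointing down, gripper open.
Joint ranges: [-2.75, 2.75], [-0.79, 2.1], [0.01, 2.65], [-1.57, 4.71], [0.07, 3.14], [-2.87, 2.87]. Speed limits (rad/s): [2.22, 2.22, 2.79, 3.14, 3.14, 3.14].

## Interface

Orientations are given as a unit quaternion [x, y, z, w].
In Python, from cell import r, optics gives the robot as it stands. The module is installed in compiled form; this text tells all that it offers. Calls block until the motion is done:
- r.move_to(position, orientation): joint-space move of the TCP to a pose.
- r.move_linear(position, rot=None, vel=0.15): straight line of the TCP; rot=None keeps the orientation; vel is the mean speed in m/s.
- r.set_joints(angles): joint-space move.
- r.set_gripper(opening, squeeze=None): opening from 0.0 (shut) to 1.0 (fully open); squeeze is the grip in N (None keeps the last); returns when the fingers have stopped.
- r.sleep(seconds).
- r.inverse_kinematics(position, orientation): joint angles nearest the present ones, or None.
- optics.get_image(name): name is "scene" or "side" or "wrist"; returns a dict with "pixels" (400x640x3 uint8, red, green, blue), "depth" (400x640 float32, m along the optical axis (not along the pixel's ray), 0 where there is no reading), "fx", "fy", "cx", "cy" (pixels), "camera_from_world" (4x4, takes a point from world to camera coordinates); the wrist camera has in their place "mount" (4x4, takes a point from camera to tool coordinates, whose origin is the TCP and whose axes are the flange's). Camera axes: x right, y down, z forward; pixel columns grow to the right and rows downward; lengths in m; the calibration is good to about 2 mm. A picture is of the moment at which its call begins: read the wrist's pose just before it.
A pose or a line that the arm cannot do raises r.PlanningError and nothing moves.
- r.hand_in(): hands the job in, once; it reports no verdict.
Readings, each from a call of its own:
- r.current_t(): time.
- r.current_q(): joint angles.
- r.current_qvel(): joint speeds.
- r.current_effort(): joint torques, N m.
- r.current_tool_pos(): TCP position.
- r.current_ee_rot(): TCP orientation.
- r.current_contact_force(): force on the tool from outside, world axes, zero at the start.
- r.current_torque(): the same for the moment, N m.
- r.current_opening(): opening from 0.0 (shut) to 1.0 (fully open).
Only numpy, scipy, OpenCV 4.12 (cv2) and the standard library are available. Lean on these libraries where they do the work, as an engineer would, in place of code of your own. Each camera call takes 0.05 s, during which the arm holds its last target.

## Working session

There is one attempt and no reset: what is moved stays moved. The work goes in short steps, each a Python script; the robot and the scene stay as the last script left them, time stands still between calls to the robot, and variables do not carry over. Pictures are saved under pics/ and viewed, and the job is handed in when it is done.

```bash
mkdir -p pics; cat > h.py <<'E'
import numpy as np, cv2
from cell import r, optics
def save(name,tag):
    im=optics.get_image(name); cv2.imwrite(f'pics/{tag}.png',im['pixels'][:,:,::-1]); np.savez(f'pics/{tag}.npz',**im); return im
E
python3 - <<'E'
from h import *
print(r.current_t(),r.current_tool_pos(),r.current_ee_rot(),r.finger_overhang,r.current_opening(),r.current_contact_force())
for n in ['scene','side','wrist']:
    im=save(n,n+'0'); print(n,im['fx'],im['fy'],im['cx'],im['cy']); print(np.round(im.get('camera_from_world',im.get('mount')),4))
E
```

```text
0.0 [0.20834512 0.50865719 0.25274355] [ 1.93205998e-01  9.81158021e-01 -5.91530861e-04 -1.72893099e-04] 0.022 0.9988768233850365 [0.10449706 0.02165255 0.61438664]
scene 376.9238602896983 376.9238602896983 323.05609535467727 199.5218955942201
[[-0.9158 -0.4017 -0.0029  0.6236]
 [-0.2455  0.5654 -0.7874 -0.0018]
 [ 0.318  -0.7204 -0.6164  0.9707]
 [ 0.      0.      0.      1.    ]]
side 436.2997794172915 436.2997794172915 314.20319075924186 201.81682014017716
[[ 0.8289 -0.5594 -0.0084 -0.2785]
 [-0.3578 -0.5186 -0.7766  0.43  ]
 [ 0.4301  0.6466 -0.63    0.4223]
 [ 0.      0.      0.      1.    ]]
wrist 310.46771852319364 310.46771852319364 318.25592942699774 201.04917127104616
[[-3.000e-04 -9.458e-01 -3.247e-01  8.400e-02]
 [ 1.000e+00 -1.000e-04 -4.000e-04  6.000e-04]
 [ 3.000e-04 -3.247e-01  9.458e-01 -1.206e-01]
 [ 0.000e+00  0.000e+00  0.000e+00  1.000e+00]]
```

View pics/scene0.png

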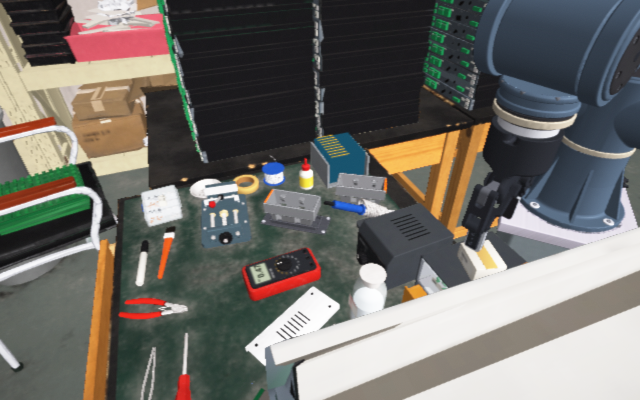

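View pics/side0.png

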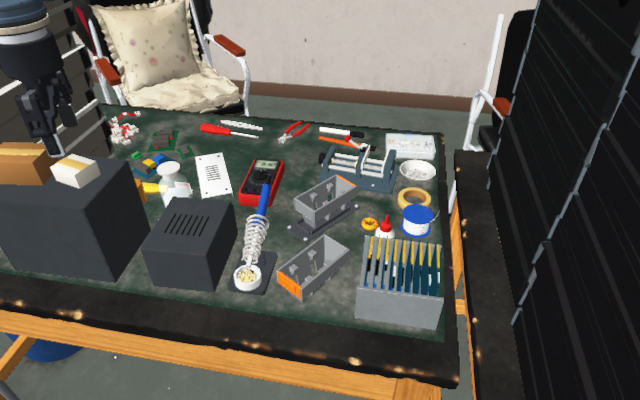

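View pics/wrist0.png

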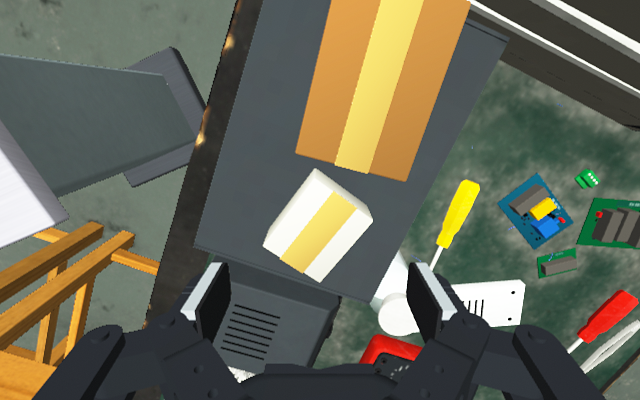

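The side view shows the loose tote at about (312,265) with its orange end lower left at (290,287). The docked tote is at about (328,203) with its orange end upper right at (345,183). Next I'll use depth to get a top-down height map.

```bash
cat >> h.py <<'E'
def cloud(im,T=None):
    d=np.asarray(im['depth']); v,u=np.nonzero(d>0); z=d[v,u]
    P=np.c_[(u-im['cx'])/im['fx']*z,(v-im['cy'])/im['fy']*z,z,np.ones(len(z))]
    M=np.linalg.inv(im['camera_from_world']) if T is None else T
    return (P@np.asarray(M).T)[:,:3], im['pixels'][v,u]
E
python3 - <<'E'
from h import *
A=[cloud(np.load(f'pics/{n}0.npz')) for n in('scene','side')]
for n,(P,C) in zip(('scene','side'),A):
    C=C.astype(int); H=cv2.cvtColor(C.astype(np.uint8)[None],cv2.COLOR_RGB2HSV)[0].astype(int)
    o=(H[:,0]<20)&(H[:,0]>5)&(H[:,1]>150)&(H[:,2]>120)&(P[:,2]>0.003)&(P[:,2]<.1)&(abs(P[:,0])<1.2)
    print(n,o.sum()); 
    import collections
    k=collections.Counter(map(tuple,np.round(P[o][:,:2]/.02).astype(int)))
    print([(tuple(np.array(a)*.02),c) for a,c in k.most_common(12)])
P=np.vstack([a[0] for a in A]);C=np.vstack([a[1] for a in A])
# map x 0.2..0.9 , y -.1..  0.9
s=800; x0,y0=0.0,0.0
m=(P[:,2]>-.02)&(P[:,2]<.35)
P=P[m];C=C[m]; i=np.argsort(P[:,2]);P=P[i];C=C[i]
img=np.zeros((600,800,3),np.uint8)
px=((.6-P[:,1]+.15)*s).astype(int); py=((.75-P[:,0])*s+50).astype(int)
for a,b,c in zip(px,py,C):
    if 1<=a<799 and 1<=b<599: img[b-1:b+2,a-1:a+2]=c[::-1]
for x in np.arange(.1,.8,.1): cv2.putText(img,f'{x:.1f}',(0,int((.75-x)*s+50)),0,.4,(0,255,255))
for y in np.arange(-.2,.8,.1): cv2.putText(img,f'{y:.1f}',(int((.75-y)*s),595),0,.4,(0,255,255))
cv2.imwrite('pics/top.png',img)
E
```

```text
scene 495
[((np.float64(0.28), np.float64(0.52)), 93), ((np.float64(0.8200000000000001), np.float64(0.54)), 43), ((np.float64(0.78), np.float64(0.6)), 43), ((np.float64(0.3), np.float64(0.54)), 42), ((np.float64(0.8), np.float64(0.58)), 41), ((np.float64(0.8), np.float64(0.56)), 27), ((np.float64(0.8200000000000001), np.float64(0.56)), 24), ((np.float64(0.8), np.float64(0.26)), 23), ((np.float64(0.8), np.float64(0.28)), 18), ((np.float64(0.78), np.float64(0.62)), 17), ((np.float64(0.78), np.float64(0.26)), 16), ((np.float64(0.42), np.float64(0.22)), 15)]
side 613
[((np.float64(0.42), np.float64(0.2)), 114), ((np.float64(0.42), np.float64(0.22)), 103), ((np.float64(0.8), np.float64(0.3)), 49), ((np.float64(0.42), np.float64(0.18)), 40), ((np.float64(0.66), np.float64(0.28)), 32), ((np.float64(0.8), np.float64(0.28)), 29), ((np.float64(0.8), np.float64(0.58)), 25), ((np.float64(0.78), np.float64(0.6)), 22), ((np.float64(0.8), np.float64(0.56)), 21), ((np.float64(0.3), np.float64(0.54)), 21), ((np.float64(0.66), np.float64(0.26)), 15), ((np.float64(0.44), np.float64(0.18)), 15)]
```

View pics/top.png

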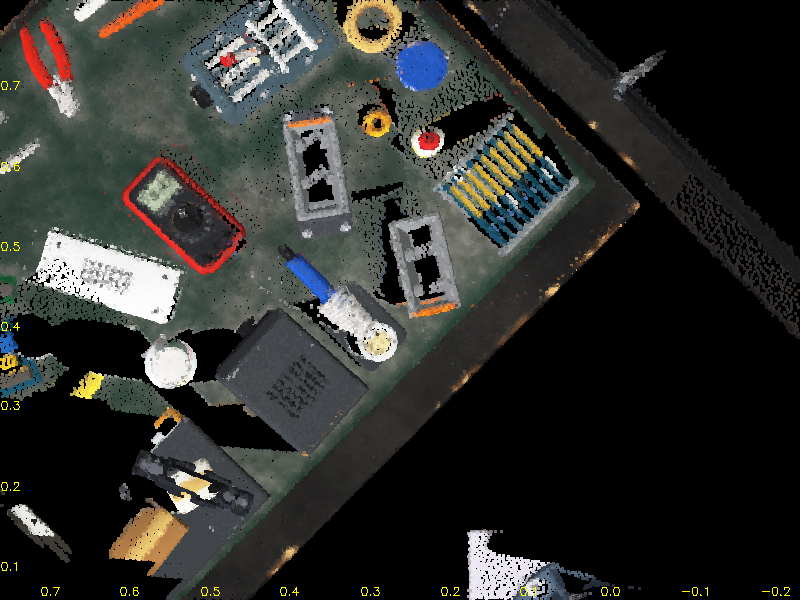

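The top-down map shows the docked tote near (0.60, 0.35) with orange at +x. The loose one is near (0.48, 0.22) with orange at -x. I'll fit both rims and check the neighbours' heights.

```bash
python3 - <<'E'
from h import *
A=[cloud(np.load(f'pics/{n}0.npz'))[0] for n in('scene','side')]
for nm,c in(('loose',(.48,.22)),('dock',(.60,.3525))):
  for n,P in zip(('scene','side'),A):
    m=(np.hypot(P[:,0]-c[0],P[:,1]-c[1])<.075)&(P[:,2]>.045)&(P[:,2]<.08)
    Q=P[m]; h,e=np.histogram(Q[:,2],bins=np.arange(.045,.081,.002)); zt=e[np.argmax(h)]+.001
    Q=Q[abs(Q[:,2]-zt)<.003]
    print(nm,n,'ztop',zt,h,[np.round(x,4) for x in cv2.minAreaRect(Q[:,:2].astype(np.float32))])
P=np.vstack(A)
for nm,c,rad in(('rack',(.6,.13),.09),('bottle',(.625,.215),.02),('stand',(.40,.29),.06),('iron',(.47,.37),.05),('mm',(.53,.52),.07),('blackbox',(.33,.38),.08)):
    m=np.hypot(P[:,0]-c[0],P[:,1]-c[1])<rad; print(nm,np.percentile(P[m][:,2],[50,95,99.5]).round(3))
E
```

```text
loose scene ztop 0.06200000000000001 [ 60  61  72  70  91  80  63  91 126  29   1   0   0   0   0   0   0] [array([0.4807, 0.22  ]), array([0.1194, 0.0628]), np.float64(13.2573)]
loose side ztop 0.06200000000000001 [ 96 129 120 142 214 164 141 173 321  72   0   0   0   0   0   0   0] [array([0.4826, 0.2178]), array([0.1211, 0.0611]), np.float64(13.3458)]
dock scene ztop 0.06600000000000002 [ 69  55  69  86  78  84 107  83  85  96 160  29   0   0   0   0   0] [array([0.6018, 0.3547]), array([0.1211, 0.0634]), np.float64(8.2358)]
dock side ztop 0.06600000000000002 [ 80  73  85  93  95 110 144 118 103 122 209  42   1   0   0   0   0] [array([0.6035, 0.354 ]), array([0.1219, 0.0622]), np.float64(9.8042)]
rack [0.054 0.09  0.092]
bottle [0.051 0.078 0.089]
stand [0.025 0.091 0.1  ]
iron [0.003 0.114 0.122]
mm [0.029 0.038 0.045]
blackbox [0.1   0.102 0.103]
```

```bash
cat >> h.py <<'E'
from scipy.spatial.transform import Rotation as R
def down(a):  # tool z down, tool x at world angle a
    x=np.array([np.cos(a),np.sin(a),0]); z=np.array([0,0,-1.]); return R.from_matrix(np.c_[x,np.cross(z,x),z]).as_quat()
def wshot(tag):
    p=np.array(r.current_tool_pos()); q=r.current_ee_rot(); im=save('wrist',tag)
    T=np.eye(4);T[:3,:3]=R.from_quat(q).as_matrix();T[:3,3]=p
    return im,T@np.asarray(im['mount']),T
E
python3 - <<'E'
from h import *
q=r.current_q(); print(np.round(q,3), R.from_quat(r.current_ee_rot()).as_matrix().round(2).tolist())
for a in(13.3,193.3):
    for z in (.07,.25): print('loose',a,z,np.round(r.inverse_kinematics([.482,.219,z],down(np.radians(a))),2))
for a in(9,189): print('dock',a,np.round(r.inverse_kinematics([.603,.354,.1],down(np.radians(a))),2))
r.set_gripper(0.72)
im,M,T=wshot('w1'); P,C=cloud(im,im['mount']); 
m=(P[:,2]>-.06)&(P[:,2]<.06)&(abs(P[:,0])<.03); Q=P[m]
for s in(-1,1):
    k=Q[(Q[:,1]*s>0)]; print(s,len(k),np.percentile(k[:,2],[90,99,100]).round(4), k[k[:,2]>k[:,2].max()-.006].mean(0).round(4), (abs(k[:,1])).min())
print(r.current_opening())
E
```

```text
[ 1.097  0.351  1.652 -0.     1.139 -0.085] [[-0.93, 0.38, -0.0], [0.38, 0.93, -0.0], [0.0, -0.0, -1.0]]
loose 13.3 0.07 [ 0.34  0.58  1.84 -0.    0.73  1.68]
loose 13.3 0.25 [ 0.34  0.32  1.71 -0.    1.12  1.68]
loose 193.3 0.07 [ 0.34  0.58  1.84 -0.    0.73 -1.46]
loose 193.3 0.25 [ 0.34  0.32  1.71 -0.    1.12 -1.46]
dock 9 [ 0.46  0.78  1.33 -0.    1.03  1.88]
dock 189 [ 0.46  0.78  1.33 -0.    1.03 -1.26]
-1 17111 [0.0527 0.054  0.06  ] [ 0.0109 -0.0173  0.0556] 1.0336051233412373e-05
1 17039 [0.0527 0.054  0.06  ] [0.0118 0.0181 0.0557] 0.00021861733087204135
0.7199456847694237
```

View pics/w1.png

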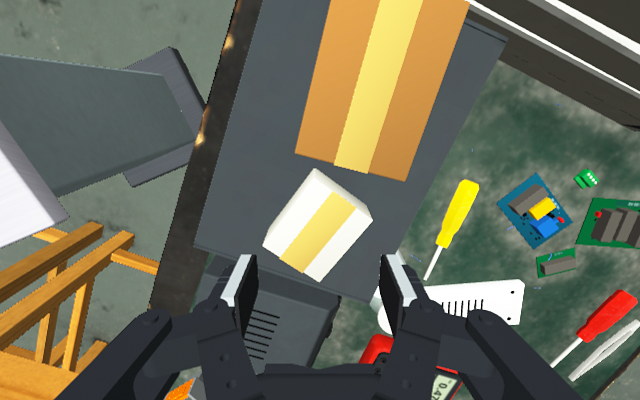

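```bash
python3 - <<'E'
from h import *
im=np.load('pics/w1.npz'); d=im['depth'];M=im['mount']
for u,v in[(386,257),(395,257),(404,257),(408,258),(386,262),(240,257),(250,258),(230,290),(390,265),(400,262),(410,290)]:
    z=d[v,u]; p=M@np.array([(u-im['cx'])/im['fx']*z,(v-im['cy'])/im['fy']*z,z,1]); print(u,v,p[:3].round(4))
# bigger: median fingers
P,C=cloud(im,M); m=(abs(P[:,0])<.02)&(abs(P[:,1])>.025)&(abs(P[:,1])<.06)&(P[:,2]<.045)
for s in(-1,1):
  k=P[m&(P[:,1]*s>0)]; print(np.percentile(k[:,2],[50,90,99,100]).round(4),abs(k[k[:,2]>.008][:,1]).min(),k[:,0].max())
E
```

```text
386 257 [0.0111 0.0327 0.0099]
395 257 [0.0109 0.037  0.0103]
404 257 [-0.1233  0.1161  0.2509]
408 258 [-0.1247  0.1215  0.2507]
386 262 [0.0116 0.0315 0.0045]
240 257 [ 0.0109 -0.0366  0.0103]
250 258 [ 0.0112 -0.0316  0.0089]
230 290 [ 0.011  -0.0343 -0.0162]
390 265 [0.0112 0.0329 0.0025]
400 262 [-0.1031  0.0969  0.2026]
410 290 [ 0.0111  0.0367 -0.0162]
[-0.0391 -0.009   0.0107  0.0169] 0.029746879609102262 0.019186731413434174
[-0.0392 -0.0087  0.0111  0.017 ] 0.031112645234011038 0.018674247067990285
```

With the jaws at about 61 mm, the tips are measured at roughly +11 to 12 mm from the TCP, not 22, because of the swing. I'll go by the measurement. Next are wrist views over each tote.

```bash
cat >> h.py <<'E'
def rim(P,c,lo,hi,rad=.075):
    m=(np.hypot(P[:,0]-c[0],P[:,1]-c[1])<rad)&(P[:,2]>lo)&(P[:,2]<hi); Q=P[m]
    h,e=np.histogram(Q[:,2],bins=np.arange(lo,hi+.001,.001)); zt=e[np.argmax(h)]+.0005
    Q=Q[abs(Q[:,2]-zt)<.0025]; (c,s,a)=cv2.minAreaRect(Q[:,:2].astype(np.float32))
    return zt,np.round(c,4),np.round(s,4),round(a,2),len(Q)
E
python3 - <<'E'
from h import *
t=r.current_t()
r.set_gripper(0.92)
a=np.radians(11)
u=np.array([np.cos(a),np.sin(a)])
for nm,c,lo,hi in(('dock',(.603,.354),.055,.075),('loose',(.482,.219),.052,.070)):
    p=np.array(c)+.03*u
    r.move_to([*p,.28],down(a)); r.sleep(.2)
    im,M,T=wshot('w_'+nm); P,C=cloud(im,M); print(nm,rim(P,c,lo,hi))
print(r.current_t()-t, r.current_t())
E
```

```text
dock (np.float64(0.0655), array([0.6031, 0.3544]), array([0.1203, 0.0597]), 9.36, 1343)
loose (np.float64(0.061500000000000006), array([0.482, 0.219]), array([0.1202, 0.0597]), 12.72, 1295)
3.25 3.8167
```

View pics/w_dock.png

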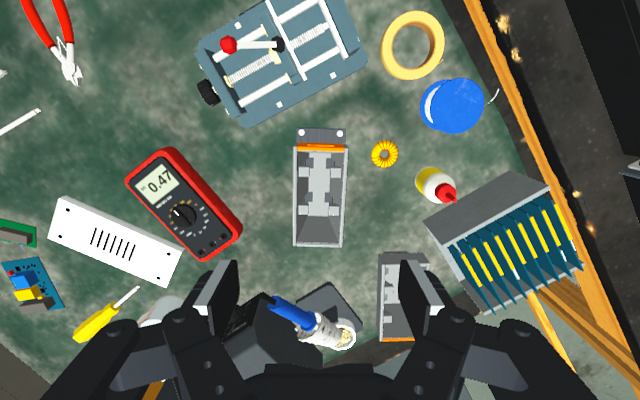

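View pics/w_loose.png

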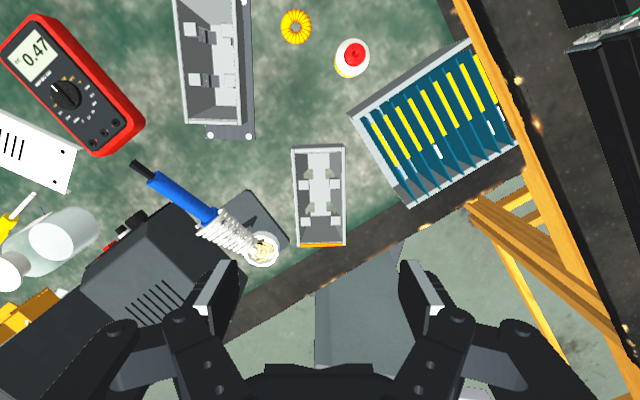

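The wrist views agree with the fixed cameras. In its view the docked tote has orange at the top (320,147), and the loose tote has orange at the bottom (319,243). Now the grasp.

```bash
python3 - <<'E'
from h import *
a=np.radians(12.9); c=(.482,.219)
r.move_to([*c,.16],down(a))
r.move_linear([*c,.0515],vel=.1); print(r.current_contact_force())
r.set_gripper(0.0,40); print('open',r.current_opening(),r.current_tool_pos(),r.current_contact_force())
im=save('side','s_grip'); cv2.imwrite('pics/s_gripz.png',cv2.resize(im['pixels'][170:320,220:400,::-1],None,fx=4,fy=4,interpolation=cv2.INTER_CUBIC))
im,M,T=wshot('w_grip'); print(r.current_t())
E
```

```text
[ 0.59107327 -0.57550816  0.9993919 ]
open 0.6964902540464306 [0.4823264  0.21907085 0.052182  ] [-1.61626214 -1.14796573  5.97642288]
6.0167
```

View pics/s_gripz.png

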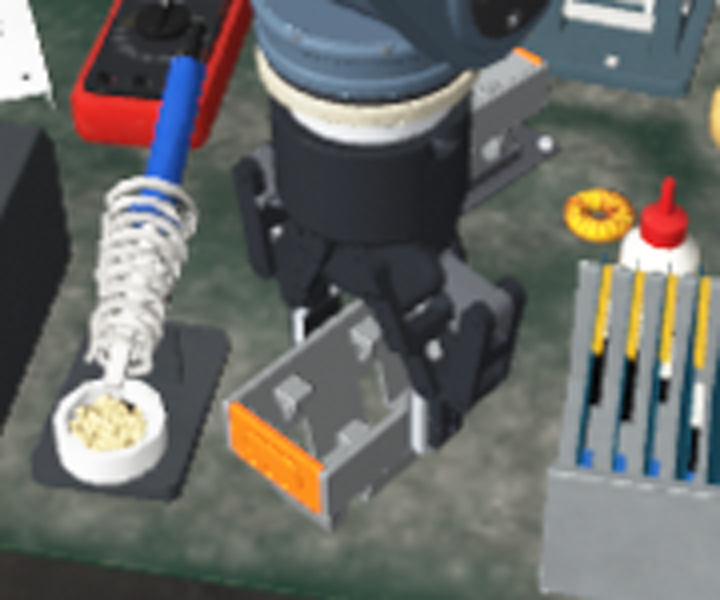

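View pics/w_grip.png

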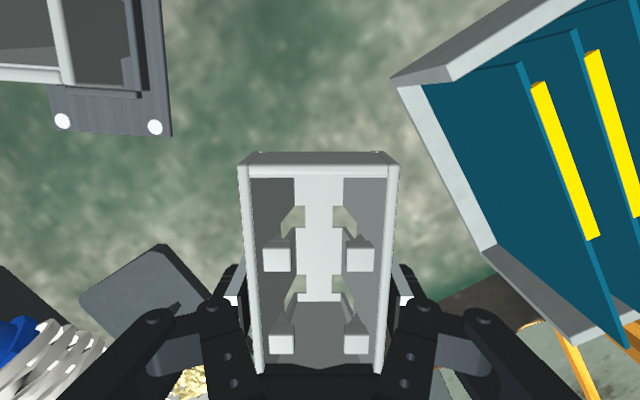

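The grip looks right. Now I'll measure the fingertip height on the near pad, around (325,282) in the side image.

```bash
python3 - <<'E'
from h import *
im=np.load('pics/s_grip.npz'); P=np.full((400,640,3),np.nan); d=im['depth']
W=np.linalg.inv(im['camera_from_world'])
for u in range(322,334,1):
  s=[]
  for v in range(266,292,2):
    z=d[v,u]; p=W@np.array([(u-im['cx'])/im['fx']*z,(v-im['cy'])/im['fy']*z,z,1]); s.append(f'{p[2]*1000:.0f}')
  print(u,s)
cv2.imwrite('pics/s_gz2.png',cv2.resize(im['pixels'][255:305,295:355,::-1],None,fx=12,fy=12,interpolation=cv2.INTER_NEAREST))
E
```

```text
322 ['7', '5', '63', '61', '55', '51', '46', '41', '37', '10', '3', '3', '3']
323 ['78', '72', '68', '60', '59', '51', '49', '43', '16', '6', '1', '2', '2']
324 ['82', '72', '67', '62', '60', '54', '52', '45', '39', '2', '1', '2', '2']
325 ['84', '77', '70', '66', '61', '56', '50', '48', '39', '2', '2', '3', '3']
326 ['82', '77', '70', '63', '59', '54', '48', '46', '39', '2', '2', '2', '2']
327 ['84', '80', '66', '62', '57', '53', '48', '42', '38', '2', '3', '1', '2']
328 ['84', '81', '68', '64', '59', '54', '49', '43', '3', '4', '1', '3', '2']
329 ['83', '79', '70', '63', '61', '56', '51', '48', '2', '2', '3', '2', '2']
330 ['83', '77', '72', '67', '64', '59', '51', '48', '3', '1', '1', '0', '3']
331 ['83', '78', '71', '66', '62', '56', '50', '43', '1', '2', '0', '3', '2']
332 ['90', '89', '81', '63', '58', '54', '48', '598', '2', '2', '2', '3', '2']
333 ['94', '89', '86', '62', '58', '50', '44', '3', '3', '2', '3', '3', '1']
```

View pics/s_gz2.png

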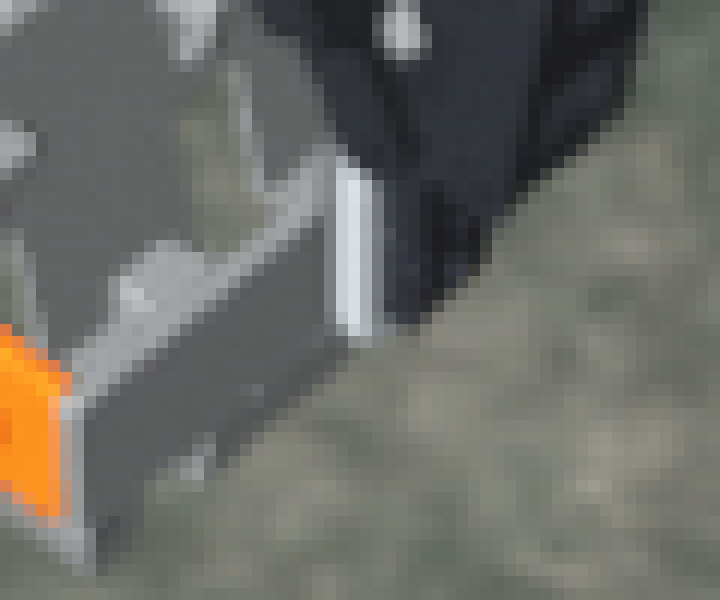

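Pad tips are at about 38–39 mm, inside the 36–42 mm window. Next I lift and measure the tote in the hand.

```bash
cat >> h.py <<'E'
def inhand(tag):
    im,M,T=wshot(tag); P,C=cloud(im,im['mount'])
    # rim top of the far end, tool frame
    m=(abs(P[:,2]+.010)<.006)&(P[:,0]>.02)&(P[:,0]<.08)&(abs(P[:,1])<.04); Q=P[m]
    h,e=np.histogram(Q[:,2],bins=np.arange(-.017,-.003,.001)); zt=e[np.argmax(h)]+.0005
    Q=Q[abs(Q[:,2]-zt)<.002]
    far=np.percentile(Q[abs(Q[:,1])<.02][:,0],97)
    yl=[ (np.percentile(Q[(abs(Q[:,0]-x)<.004)][:,1],[1,99])) for x in (.03,.04,.05)]
    return zt,far,np.round(yl,4).tolist(), im,T
E
python3 - <<'E'
from h import *
f0=np.array(r.current_contact_force())
print('pre',inhand('ih0')[:3])
r.move_linear([.482,.219,.10],vel=.08); r.sleep(.2)
print(np.array(r.current_contact_force())-f0, r.current_opening())
r.move_linear([.482,.219,.26],vel=.2); r.sleep(.2)
z=inhand('ih1'); print('lift',z[:3], r.current_contact_force()); save('side','s_lift'); save('scene','c_lift')
print(r.current_t())
E
```

```text
pre (np.float64(-0.009499999999999995), np.float64(0.0599627809892748), [[-0.0303, 0.0291], [-0.0302, 0.0291], [-0.0303, 0.0289]])
[ 1.96569413  1.67908409 -7.53854444] 0.6978508895190229
lift (np.float64(-0.009499999999999995), np.float64(0.05998751748705564), [[-0.0303, 0.029], [-0.0302, 0.0289], [-0.0304, 0.029]]) [ 0.05313815  0.12883321 -1.22641786]
8.325
```

View pics/ih1.png

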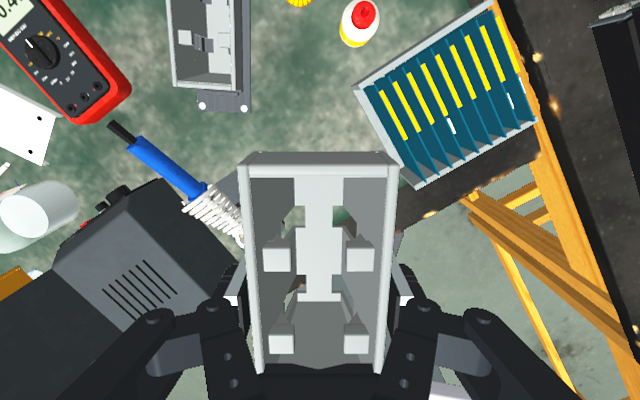

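View pics/s_lift.png

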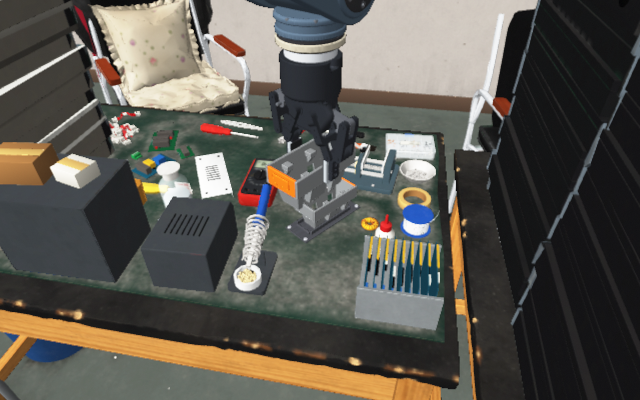

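The tote is held square, centred to within 1 mm, with its underside about 52.5 mm below the TCP. Next come the half turn over the dock and a guarded descent.

```bash
cat >> h.py <<'E'
D=np.array([.6031,.3544]); YAW=np.radians(9.36)
UX=np.array([np.cos(YAW),np.sin(YAW)]); UY=np.array([-UX[1],UX[0]])
def F(): return np.array(r.current_contact_force())
def dockf(f): return np.array([f[:2]@UX,f[:2]@UY,f[2]]).round(1)
def descend(xy,z0,z1,f0,step=.002,lim=6,vel=.03):
    z=z0
    while z>z1+1e-5:
        z=max(z-step,z1); r.move_linear([*xy,z],vel=vel); f=F()-f0
        if f[2]>lim: return z,f,True
    return z,f,False
E
python3 - <<'E'
from h import *
r.move_to([*D,.26],down(YAW+np.pi)); r.sleep(.1)
r.move_linear([*D,.145],vel=.12); r.sleep(.3)
f0=F(); np.save('f0.npy',f0); print('f0',f0,r.current_tool_pos())
r.move_linear([*D,.118],vel=.06)
z,f,hit=descend(D,.118,.090,f0)
print(z,dockf(f),hit,r.current_tool_pos(),r.current_t())
save('side','s_d1'); save('wrist','w_d1')
E
```

```text
f0 [ 0.12983523  0.37540471 -1.61720618] [0.6031788  0.35444528 0.14535026]
0.09 [-0.8 -0.2  0.3] False [0.60303656 0.35436392 0.08983033] 16.4333
```

View pics/s_d1.png

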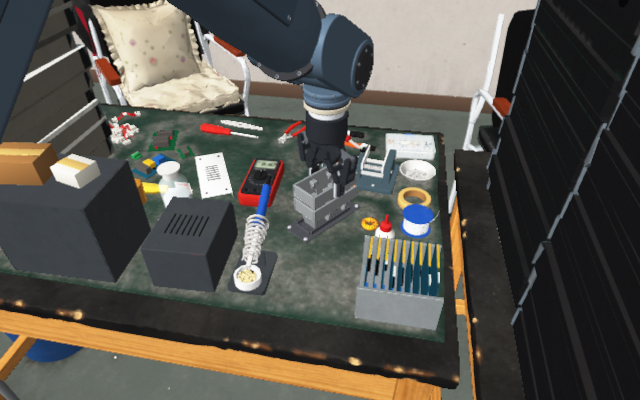

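View pics/w_d1.png

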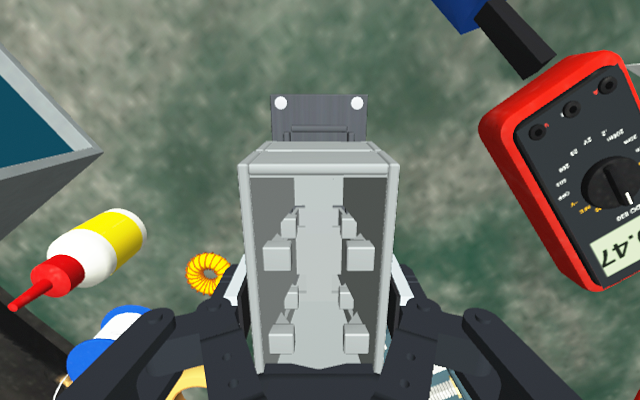

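It passed the lugs on the first try without any force, and the docked tote's lugs show up through the notches. I'll seat it gently, release and check.

```bash
python3 - <<'E'
from h import *
f0=np.load('f0.npy')
z,f,hit=descend(D,.090,.0815,f0,step=.001,lim=5)
print(z,dockf(f),hit,r.current_tool_pos(),r.current_opening())
r.set_gripper(0.9); r.sleep(.2); print('open',r.current_opening(),dockf(F()-f0))
r.move_linear([*D,.16],vel=.1)
a=YAW+np.pi; p=D-.03*UX
r.move_to([*p,.30],down(a)); r.sleep(.3)
im,M,T=wshot('w_end'); P,C=cloud(im,M); print(rim(P,D,.085,.13))
for n in('side','scene'):
    im=save(n,n+'_end'); P,C=cloud(im); print(n,rim(P,D,.085,.13))
print(r.current_t(),F())
im=np.load('pics/side_end.npz'); cv2.imwrite('pics/side_endz.png',cv2.resize(im['pixels'][140:260,250:420,::-1],None,fx=4.5,fy=4.5,interpolation=cv2.INTER_CUBIC))
E
```

```text
0.08299999999999999 [-4.  -1.3 11.4] True [0.60327697 0.35448056 0.08420924] 0.6966848338515634
open 0.8956675216410961 [ 0.1 -0.3  1.6]
(np.float64(0.09350000000000001), array([0.6034, 0.3552]), array([0.1199, 0.0601]), 9.4, 1368)
side (np.float64(0.09350000000000001), array([0.6037, 0.3538]), array([0.1219, 0.0622]), 9.58, 381)
scene (np.float64(0.09350000000000001), array([0.6017, 0.3551]), array([0.1208, 0.0645]), 9.69, 302)
20.7917 [0.152241   0.51400054 0.45009112]
```

View pics/side_endz.png

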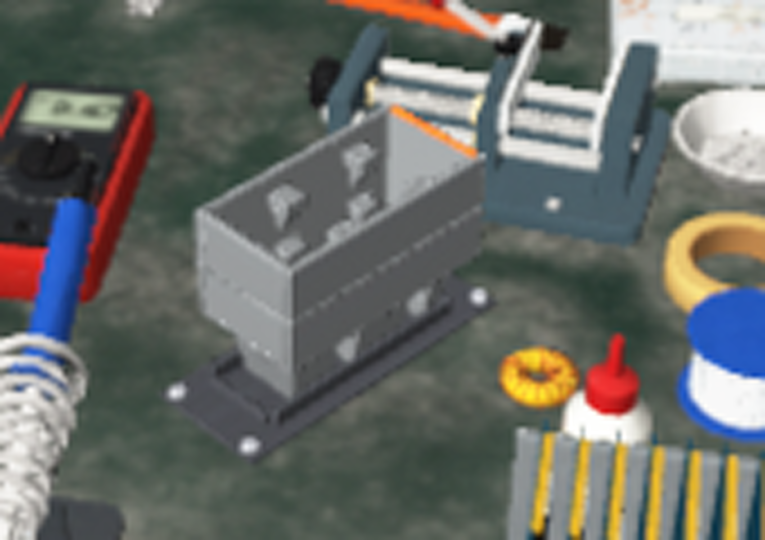

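View pics/w_end.png

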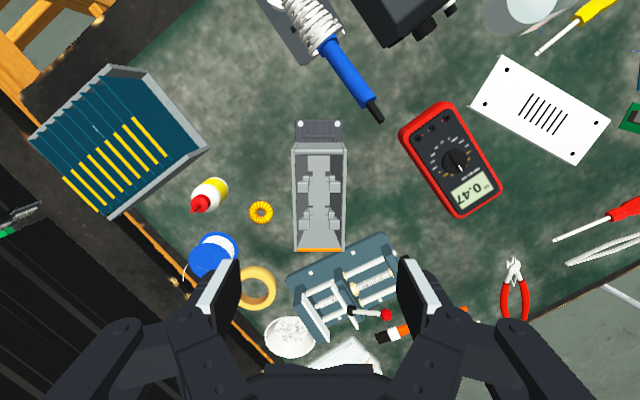

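Nested rim down on rim: the rim top is at 93.5 mm against an expected 94 mm, where perched would be 120 mm. The orange end lies at dock +x, and the bystanders are where they were.

```bash
python3 -c "
from h import *
print(r.hand_in(), r.current_t())"
```

```text
the job is handed in; nothing more can be done
the job is handed in; nothing more can be done
```

The loose tote is nested upright inside the docked one, with its orange end at the dock's +x end like the docked tote's. The job is handed in, and the clock stood at 20.8 s of the allowed 70 s at my last check.

I gripped the tote across its band with the fingertips about 38–39 mm above the underside, lifted it and turned it half a turn. I lowered it over the docked tote's position as measured by camera. It passed the lugs on the first try without any resistance, so no sideways searching was needed. It seated with about 11 N, a little over my 5 N stop threshold; then I let go and backed away.

**Last checks:**
- **Height:** all three cameras put the rim top at 93.5 mm. Fully nested should be 94 mm and perched on the lugs would be 120 mm.
- **Alignment:** the wrist view gives a yaw of 9.4°, matching the docked tote, with the centre within 1 mm of it.
- **Robot:** the gripper is open and clear of everything.
- **Other items:** the bottle, multimeter and choke look undisturbed in the pictures; I did not measure their positions.

**Disagreements:**
- With the jaws at tote width, the fingertips stood about 12 mm ahead of the TCP rather than the stated 22 mm. I set the grip height from the measurement.
- The fixed cameras differed from the wrist camera by 1–2 mm, within their calibration.

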